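Set the seed feeder's slide gate and start it

TASK

Get the classroom seed feeder going: first pull its stiff slide gate out until the upright lip on the gate's end stands level (flush) with the blade of the clip on the guide rail beside it, and leave it there. Then slide the dust cover of the control box all the way aside, press the button under it right down, let go and slide the cover fully home over the button. Do not shift the other things standing on the table.

Things in the scene. Friction and masses are not known exactly. Their poses are not given: they have to be found in the camera images.
- feeder: (All sizes in this list are in mm.) White seed feeder, fixed to the table. Origin: on the table under the middle of its housing's front face; -x is the way the gate pulls out, z up. Housing 220 (x, from 0 to +220) x 120 (y) x 80 high; on it a round clear hopper of 74 radius, centred at x +160, up to 217 high. In front two aluminium guide rails, 12 wide and 30 high, at y -45 and +45, run from x 0 to -170. The feeder may stand left or right on the table, turned up to 0.45 rad.
- gate (a joint): How far the steel slide gate is pulled out, in m: 0 fully in, 0.09 at its stop; it slides along the feeder's -x. Stiff: it needs about 9 N to slide, stays where it is left. Nothing stops it at the clip. Its flat plate is 74 wide with its top 36 above the table.
- lip (a point): Centre of the upright lip on the gate's outer end: a steel plate 8 thick (along feeder x) x 64 wide (y) x 40 high, from 36 to 76 above the table. With the gate fully in, it is at feeder x -60, y 0, z 56, so that 56 mm lie free between its inner face and the housing for a finger to hook behind it from above; it moves with the gate.
- clip: Fixed steel clip on the feeder's +y guide rail, marking how far the gate is to be pulled. Its upright blade is 8 thick (along x) x 24 wide (y) x 44 high, from 30 to 74 above the table, reaching in to feeder y +38. Origin: bottom middle of the blade, 30 above the table; axes parallel to the feeder's. The lip is level with it when the lip's centre and the clip's origin have the same x in the clip's frame. It stands at feeder x -90 to -135, y +50.
- box: Grey control box, fixed to the table, 120 (x) x 190 (y) x 45 high, origin on the table under its centre, z up. Two aluminium runners at x -45 and +45 (8 wide, from 45 to 59 above the table) carry the cover, which slides along the box's y. The box may stand left or right, turned up to 0.55 rad.
- cover (a joint): How far the white dust cover is slid aside, in m: 0 fully home over the button, 0.07 fully aside; it moves along the box's +y, needs about 3 N and stays where it is left. Its plate is 98 (x) x 56 (y), from 60 to 65 above the table.
- rib (a point): Centre of the upright rib on the middle of the cover: 50 long (box x) x 10 thick (box y) x 26 high, from 65 to 91 above the table; to be pushed or pinched. At cover 0 it is at box x 0, y -35, z 78; it moves with the cover.
- button (a joint): How far the button is pressed, in m: 0 up, 0.006 right down. It moves straight down, takes 2 N to start and 5 N right down, springs back.
- button_top (a point): Top centre of the white round button, 32 in diameter, standing 57 above the table when up, 51 when down; at box x 0, y -35. The dust cover hides it until slid aside.
- flask: Loose metal drinking flask, 64 in diameter, 165 high, origin under its centre.
- jar: Loose glass jar, 60 in diameter, 75 high, origin under its centre.
- mug: Loose white mug, 76 in diameter, 95 high, handle at its +y, origin under its centre.
- dish: Loose closed glass dish, 84 in diameter, 18 high, origin under its centre.
- tub: Loose white open plastic tub, 85 (x) x 110 (y) x 45 high, origin under its centre.
- magnifier: Loose hand magnifier lying flat: a black ring 72 in diameter, 10 high, with the origin under its centre, and a handle towards its -x out to 125.
- pencilbox: Loose blue pencil box, 60 (x) x 180 (y) x 35 high, origin under its centre.

How it is judged:
By the outcome, as a careful person would: the job done as asked, in the order asked, and still so for the second after the job is handed in, with the robot touching nothing.
It also fails if it takes over 69 s, if anything falls off the work surface, if the arm or the gripper's body presses on something with over 40 N, if the wrist force passes 120 N, or if a joint passes its speed limit or range.

ROBOT

A 6-joint arm with a two-finger parallel gripper is mounted at the origin on the work surface. World frame = base frame: x ahead of the robot, y to its left, z up, the work surface at z = 0. Lengths are in mm, angles in rad, forces in N, time in s.
With the tool pointing down it reaches from about 350 to 875 mm from the base axis. Payload 4.2 kg.
Tool frame: the origin (TCP) lies at the very end of the fingers, on their centre line; the grasp point (between the pads) lies 19 mm behind it; z points along the fingers, y is the line along which they close (so a half turn about z gives the same grasp; the last joint's range is limited). The gripper opens to 85 mm and grips with 20 to 120 N. Pads are 22 mm wide; open, the fingers measure 114 mm over their backs; the gripper's body (76 mm by 85 mm) begins 54 mm behind the grasp point. The pads swing forward as they close: fully open they stand 13 mm farther back than shut.
Start: joints at [1.572, 0.385, 0.008, 0, -1.194, -0.259], TCP at [159.314, 604.333, 231.312] pointing down, gripper open.
Joint ranges: [-3.14, 3.14], [-1.21, 2.06], [-1.07, 1.41], [-3.16, 2.05], [-2.99, -0.16], [-3.1, 3.1]. Speed limits (rad/s): [2.79, 2.79, 3.14, 3.14, 3.14, 3.14].

INTERFACE

Orientations are given as a unit quaternion [x, y, z, w].
In Python, from bench import read_state, get_image, camera_model, job_done gives the robot as it stands.
- The arm moves only by the shell command python3 -m handwheel 'ROWS'. ROWS is JSON, a list of rows, each a list of 7 numbers: the shift along the tool's x, y, z in m, then the turn, a rotation vector about the tool's x, y, z in rad, then the gripper's target within -1 to 1 (fully open at 1, half-way at 0, shut at -1). In form: [[dx, dy, dz, wx, wy, wz, jaw], ...]. A call has 1 to 10 rows; each row is the pose to reach, as a shift and turn from the pose commanded when the call began, along the tool's axes at that moment; what a row does not reach only later rows make up. A row lasts 1/8 s, in which the tool goes at most 62.5 mm and 10.7 degrees, less where a joint would pass 70% of its speed; a pose out of reach is approached as far as the arm can. A call with a gripper value outside its range is refused whole. The fingers move at their own pace and stop on an object; the grip force is fixed at half the most. Time passes only in rows, so rows that repeat a pose let the fingers close. It gives the time, the measured TCP pose, the force, the opening and the grip force at its end, in the units of the state.
- read_state(): the state, without advancing time (a new reading comes with each control period).
- get_image(name): name is "side" or "top"; returns (picture, depth): 480x640x3 uint8, blue, green, red; 480x640 float32, mm along the optical axis (not along the pixel's ray), 0 where there is no reading.
- camera_model(name): a dict with "K" (3x3 intrinsics, pixels), "rvec" (rotation vector, rad) and "tvec" (3), from world to camera coordinates, as OpenCV has them. Camera axes: x right, y down, z forward; pixel columns grow to the right and rows downward; lengths in mm; the calibration is good to about 2 mm. A picture is of the moment at which its call begins. camera_model takes no time and is no camera call.
- job_done(): hands the job in; it is judged then, once.
The state is a dict: "clock": time; "joints": joint angles; "joint_vel": joint speeds; "joint_efforts": joint torques, N m; "position": TCP position; "ee_rot": TCP orientation; "contact_force": force on the tool from outside, world axes, zero at the start; "wrist_torque": the same for the moment, N m; "gripper_width": finger opening in mm; "grasp_force": force on a finger pad.
Only numpy, scipy, OpenCV 4.12 (cv2) and the standard library are available. Lean on these libraries where they do the work, as an engineer would, in place of code of your own. Each camera call takes 0.05 s, during which the arm holds its last target. There are 200 camera calls.

## Working session

There is one attempt and no reset: what is moved stays moved. The work goes in short steps, Python scripts to look and compute and a shell command to move; the robot and the scene stay as the last step left them, time stands still between calls to the robot, and variables do not carry over. Pictures are saved under pics/ and viewed, at most 10 in all, crops included, and the job is handed in when it is done.

```bash
mkdir -p pics; cat > h.py <<'E'
import numpy as np, cv2
from bench import read_state, get_image, camera_model, job_done
def cam(n):
    m=camera_model(n); R=cv2.Rodrigues(np.array(m["rvec"],float))[0]
    return np.array(m["K"],float),R,np.array(m["tvec"],float).ravel()
def cloud(n,d):
    K,R,t=cam(n); v,u=np.mgrid[0:480,0:640]
    r=np.stack([u,v,np.ones_like(u)],-1)@np.linalg.inv(K).T
    return (r*d[...,None]-t)@R
def onplane(n,uv,z):
    K,R,t=cam(n); r=np.c_[np.atleast_2d(uv),np.ones(len(np.atleast_2d(uv)))]@np.linalg.inv(K).T@R
    c=-R.T@t; return c+r*((z-c[2])/r[:,2:])
E
python3 - <<'E'
from h import *
for n in("top","side"):
    im,d=get_image(n); cv2.imwrite(f"pics/{n}0.png",im); np.savez(f"{n}0.npz",im=im,d=d)
    K,R,t=cam(n); print(n,-R.T@t,R[2],K[0,0],(d>0).mean())
s=read_state(); print(s)
E
```

```text
top [ 444.51238132  -19.38216175 1156.91282397] [ 0.10360875  0.00704467 -0.99459318] 520.2288332643585 0.9959309895833334
side [ 224.53924299 -835.41383313  660.02282978] [ 0.29666519  0.78264776 -0.54722231] 478.01673465115465 0.9959537760416667
{'clock': 0.1, 'joints': array([ 1.57158684e+00,  3.85481189e-01,  6.78322686e-03, -4.36740699e-04,
       -1.19402479e+00, -2.58589456e-01]), 'joint_vel': array([-0.00109398, -0.00145002,  0.00445164,  0.00070555,  0.00127848,
       -0.00232742]), 'joint_efforts': array([ 1.07627450e-04, -3.93317950e+01,  1.88928866e+01,  4.19795662e+00,
       -2.59612272e-03,  6.16654845e-06]), 'position': array([159.20178851, 603.84612704, 230.33791982]), 'ee_rot': array([ 9.91693123e-01, -1.28622630e-01, -7.67017792e-05,  9.81375878e-04]), 'contact_force': array([ 0.29882556,  0.20368904, -1.07064434]), 'wrist_torque': array([0.0527369 , 0.00948583, 0.06318827]), 'grasp_force': 0.0, 'gripper_width': 85.44368065378113}
```

View pics/top0.png

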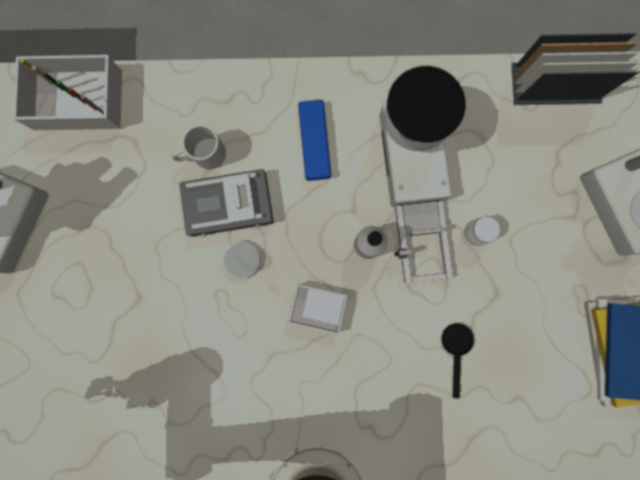

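View pics/side0.png

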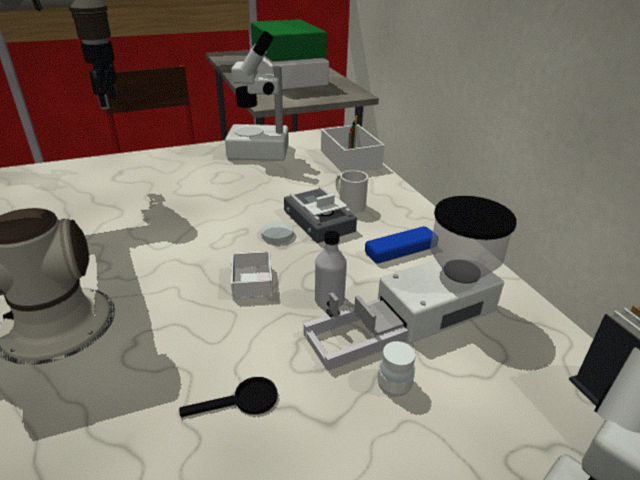

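The top view shows the feeder at (425,170) with its rails running down to (430,280) and the clip at about (403,250). The flask is at (371,242), the jar at (484,230) and the box at (226,203) with its cover rib at (241,195). The side view agrees.

```bash
python3 - <<'E'
from h import *
z=np.load("top0.npz"); im,d=z["im"],z["d"]; P=cloud("top",d)
a=cv2.resize(im[180:290,350:510],None,fx=5,fy=5,interpolation=cv2.INTER_CUBIC)[:, :800]
cv2.imwrite("pics/c1.png",a)
a=cv2.resize(im[155:250,165:290],None,fx=6,fy=6,interpolation=cv2.INTER_CUBIC)
cv2.imwrite("pics/c2.png",a)
np.set_printoptions(suppress=True,precision=0,linewidth=250)
print("table z",np.median(P[300:330,100:200,2]))
print("corners feeder front h80 guess",onplane("top",[[392,205],[450,199]],80))
print(P[200:285:3,396:456:3,2])
print(P[165:240:3,178:276:4,2])
for n,(u,v) in dict(flask=(374,238),jar=(485,229),mug=(202,145),dish=(242,259)).items(): print(n,P[v,u])
E
```

```text
table z -0.98141861723732
corners feeder front h80 guess [[ 610. -168.   80.]
 [ 621. -289.   80.]]
[[  75.   81.   75.   76.   78.   76.   77.   73.   74.   61.   60.   53.   49.   47.   43.   32.   -2.    2.    1.   -2.]
 [  62.   60.   53.   45.   43.   43.   42.   40.   37.   38.   35.   34.   38.   38.   26.   27.   -2.   -5.   -0.   -1.]
 [  25.   31.    5.   38.   41.   37.   39.   37.   33.   38.   34.   34.   33.   38.   31.   28.    0.    1.   -0.   -2.]
 [  25.   32.   -3.   35.   35.   38.   38.   34.   34.   37.   36.   38.   35.   35.   27.   32.   -2.    1.   -4.   -3.]
 [  18.   30.   29.   33.   33.   37.   39.   35.   39.   35.   33.   34.   33.   34.   30.   32.    3.   -4.   -1.   -2.]
 [  15.   33.   29.   36.   36.   34.   30.   37.   34.   37.   38.   34.   38.   39.   35.   28.   -2.   -9.   -0.    3.]
 [  10.   30.   35.   35.   36.   35.   37.   32.   34.   38.   39.   36.   36.   36.   37.   32.   28.    4.    3.   -3.]
 [   5.   28.   28.   40.   33.   35.   34.   39.   35.   36.   36.   35.   35.   35.   36.   31.   30.    2.   -3.    2.]
 [  -0.   28.   
[... 5786 characters left out ...]
1. 1157.   40.   45.   53.   44.   42.   43.   44.   46.   42.   46.   43.   40.   35.   23.   11.   -2.   -1.   -0.    3.    1.   -2. 1157.    2.]
 [  -1.   -1.   44.   45.   46.   42.   43.   39.   42.   38.   28.   18.    7.    2.   -4.   -2.   -6.   -2.   -0.   -2.    1.   -5.   -3.    1.   -1.]
 [  -1.   -3.   45.   44.   36.   33.   28.   23.    2.    2.   -2.   -2.    2.   -4.    0.   -1.   -4.   -1.   -1.   -2.   -5.    2.   -5.    0.    2.]
 [  -3.    1.    2.    2.   -1.    0.   -3.   -1.   -1.   -2.    1.   -3.   -4.   -3.    3.   -1.   -1.   -3.   -4.    3.   -4.    2.   -1.   -4.   -4.]]
flask [ 534. -120.  165.]
jar [ 557. -360.   78.]
mug [767. 249.   3.]
dish [505. 156.  15.]
```

View pics/c1.png

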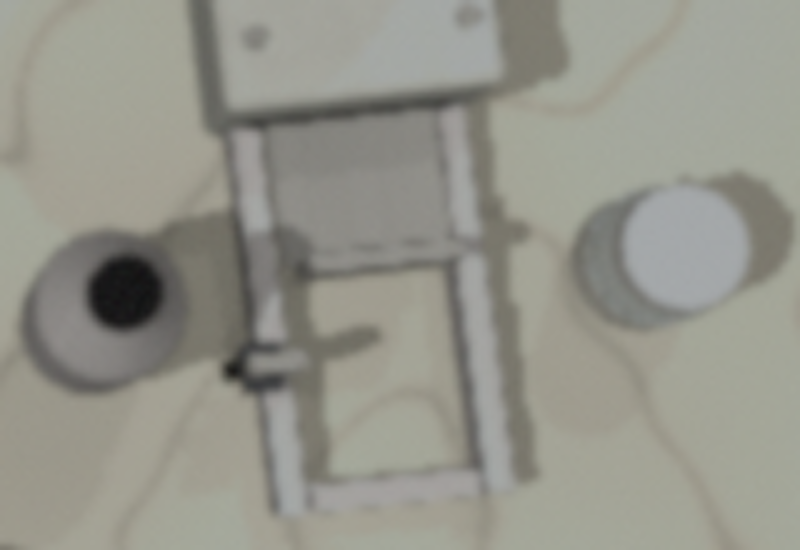

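View pics/c2.png

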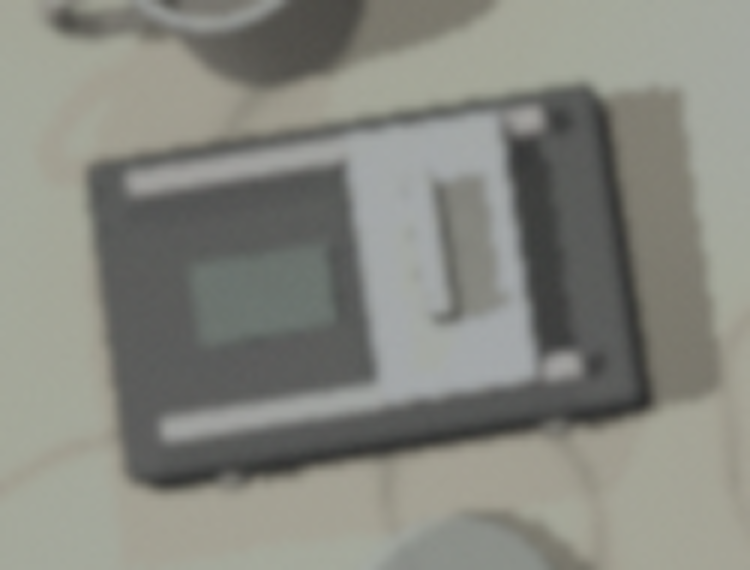

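The crops show the lip top at about c1 (310–480, 250), which is full-image (429,230). The clip blade is at c1 (275,360), full-image (405,252). The cover is home, with its rib at c2 (445,250), full-image (239,197). Next I'll compute the poses.

```bash
cat >> h.py <<'E'
from scipy.spatial.transform import Rotation as Rt
def go(p,yaw):
    """rows entry (m, rad) from measured pose to world TCP p with tool y at yaw, pointing down"""
    s=read_state(); R=Rt.from_quat(s["ee_rot"]); 
    y=np.array([np.cos(yaw),np.sin(yaw),0]); z=np.array([0,0,-1.]); x=np.cross(y,z)
    T=Rt.from_matrix(np.c_[x,y,z])
    return np.round(np.r_[R.inv().apply(np.array(p)-s["position"])/1000,(R.inv()*T).as_rotvec()],4)
E
cat > m.py <<'E'
from h import *
np.set_printoptions(suppress=True,precision=3,linewidth=200)
z=np.load("top0.npz"); im,d=z["im"],z["d"]; P=cloud("top",d); Z=P[...,2]
def blob(v0,v1,u0,u1,lo,hi,h):
    m=np.zeros(Z.shape,bool); m[v0:v1,u0:u1]=(Z[v0:v1,u0:u1]>lo)&(Z[v0:v1,u0:u1]<hi)
    vv,uu=np.nonzero(m); return onplane("top",np.c_[uu,vv],h)[:,:2]
def pca(a):
    c=a.mean(0); w,V=np.linalg.eigh(np.cov((a-c).T)); v=V[:,1]; return c,v,np.ptp((a-c)@V,axis=0)
r=blob(208,282,395,410,26,34,30); l=blob(208,280,438,456,26,34,30)
cr,vr,_=pca(r); cl,vl,_=pca(l)
print("rail yaws",[np.arctan2(v[1],v[0])%np.pi for v in(vr,vl)],cr,cl)
yaw=np.mean([((np.arctan2(v[1],v[0])+1.5)%np.pi)-1.5 for v in(vr,vl)])
ex=np.array([np.cos(yaw),np.sin(yaw)]); ey=np.array([-ex[1],ex[0]])
print("yaw",yaw,"rail y's",cr@ey,cl@ey,"gap should be 90")
lip=blob(222,240,408,444,68,85,76); clip=blob(244,260,396,414,68,80,74)
for n,a in(("lip",lip),("clip",clip)):
    q=np.c_[a@ex,a@ey]; print(n,len(a),"x",q[:,0].mean(),np.ptp(q[:,0]),"y",(q[:,1].min()+q[:,1].max())/2,np.ptp(q[:,1]), a.mean(0))
mid=(cr@ey+cl@ey)/2
fx=lip@ex; print("lip centre world",ex*fx.mean()+ey*mid, "pull",fx.mean()-(clip@ex).mean())
hs=blob(160,212,380,460,74,86,80); print("housing front x",np.percentile(hs@ex,1), "-> lip rel",fx.mean()-np.percentile(hs@ex,1))
# box
m=(Z>36)&(Z<100); m[:, :175]=0; m[:,280:]=0; m[:168]=0; m[240:]=0
b=onplane("top",np.argwhere(m)[:,::-1],45)[:,:2]; (c,s,a)=cv2.minAreaRect(b.astype(np.float32)); print("box",c,s,a)
cov=blob(168,235,220,262,60,72,65); (c,s,a)=cv2.minAreaRect(cov.astype(np.float32)); print("cover",c,s,a)
rib=blob(175,220,225,250,82,100,91); print("rib",pca(rib))
E
python3 m.py
```

```text
rail yaws [np.float64(0.06860839873219549), np.float64(0.09320075755076651)] [ 537.963 -197.115] [ 532.289 -287.085]
yaw 0.080904578141481 rail y's -239.9465338963961 -329.1637637702186 gap should be 90
lip 126 x 534.1361585545011 8.712745093763942 y -283.94979712322856 63.63392273280846 [ 555.337 -239.861]
clip 46 x 494.7860633496451 8.087300491441283 y -234.66218747320926 23.458232146875986 [ 512.122 -193.784]
lip centre world [ 555.386 -240.457] pull 39.35009520485602
housing front x 601.5090496181675 -> lip rel -67.37289106366643
box (628.607421875, 187.97189331054688) (119.9298095703125, 189.2985382080078) 8.50101089477539
cover (633.6890869140625, 158.81546020507812) (98.49687194824219, 86.1859359741211) 7.991603851318359
rib (array([633.646, 156.435]), array([-0.988, -0.151]), array([10.904, 49.6  ]))
```

```bash
python3 -c "
from h import *
print(go((555.4,-240.5,231),0.081-np.pi))"
```

```text
[ 5.9850e-01  7.1530e-01  8.0000e-04  1.6000e-03 -1.3000e-03  1.2318e+00]
```

```bash
R="" ; python3 -m handwheel '[[0.30,0.36,0,0,0,0.616,0],[0.30,0.36,0,0,0,0.616,0],[0.30,0.36,0,0,0,0.616,0],[0.30,0.36,0,0,0,0.616,0],[0.30,0.36,0,0,0,0.616,0],[0.30,0.36,0,0,0,0.616,0],[0.30,0.36,0,0,0,0.616,0],[0.30,0.36,0,0,0,0.616,0],[0.30,0.36,0,0,0,0.616,0]]'; python3 -c "
from h import *
print(read_state()['joints'],go((555.4,-240.5,231),0.081-np.pi))"
```

```text
clock: 1.23
position: [357.8, 177.8, 231.1]
ee_rot: [0.905, -0.425, -0.0, 0.0]
contact_force: [-0.5, 0.5, 0.0]
gripper_width: 42.6
grasp_force: 0.0
[ 8.72645905e-01 -1.19838154e-02 -4.96975090e-01 -2.40771688e-04
 -1.08635005e+00 -1.79467467e-01] [ 4.481e-01  1.152e-01  1.000e-04  6.000e-04 -1.000e-04  6.121e-01]
```

```bash
python3 -m handwheel '[[0.448,0.115,0,0,0,0.612,0],[0.448,0.115,0,0,0,0.612,0],[0.448,0.115,0,0,0,0.612,0],[0.448,0.115,0,0,0,0.612,0],[0.448,0.115,0,0,0,0.612,0],[0.448,0.115,0,0,0,0.612,0],[0.448,0.115,0,0,0,0.612,0],[0.448,0.115,0,0,0,0.612,0],[0.448,0.115,0,0,0,0.612,0],[0.448,0.115,0,0,0,0.612,0]]'; python3 -c "
from h import *
print(read_state()['joints'],go((555.4,-240.5,46),0.081-np.pi))"
```

```text
clock: 2.48
position: [556.9, -236.4, 230.9]
ee_rot: [0.737, -0.676, -0.001, 0.0]
contact_force: [0.3, 0.3, 0.4]
gripper_width: 42.6
grasp_force: 0.0
[-1.34413451e-01  3.51661824e-01 -4.32954640e-02 -4.24945261e-04
 -1.17685004e+00  2.20497986e-01] [0.004  0.0017 0.1849 0.0009 0.0006 0.0049]
```

```bash
python3 -m handwheel '[[0.0,0.0,0.06,0,0,0.0,0],[0.0,0.0,0.12,0,0,0.0,0],[0.0,0.0,0.15,0,0,0,0],[0,0,0.185,0,0,0,0],[0,0,0.185,0,0,0,0],[0,0,0.185,0,0,0,0],[0,0,0.185,0,0,0,0]]'; python3 -c "
from h import *
print(go((555.4,-240.5,46),0.081-np.pi))"
```

```text
clock: 3.35
position: [558.3, -237.5, 48.5]
ee_rot: [0.737, -0.676, 0.002, -0.001]
contact_force: [-0.0, -1.1, 0.2]
gripper_width: 42.9
grasp_force: 0.0
[ 0.0028  0.0032  0.0025 -0.0036 -0.0011  0.0048]
```

```bash
python3 -m handwheel '[[0.003,0.003,0.002,0,0,0.005,0],[0.003,0.003,0.002,0,0,0.005,-1],[0.003,0.003,0.002,0,0,0.005,-1],[0.003,0.003,0.002,0,0,0.005,-1],[0.003,0.003,0.002,0,0,0.005,-1],[0.003,0.003,0.002,0,0,0.005,-1],[0.003,0.003,0.002,0,0,0.005,-1]]'; python3 - <<'E'
from h import *
s=read_state(); print(s["wrist_torque"],s["position"])
im,d=get_image("top"); cv2.imwrite("pics/c3.png",cv2.resize(im[180:290,350:510],None,fx=5,fy=5))
E
```

```text
clock: 4.22
position: [555.7, -241.0, 44.8]
ee_rot: [0.735, -0.678, 0.001, -0.001]
contact_force: [5.2, -0.6, -0.3]
gripper_width: 6.6
grasp_force: 58.7
[ 0.002437   -1.17940344  0.54872732] [ 555.6929373  -240.9961172    44.75944921]
```

View pics/c3.png

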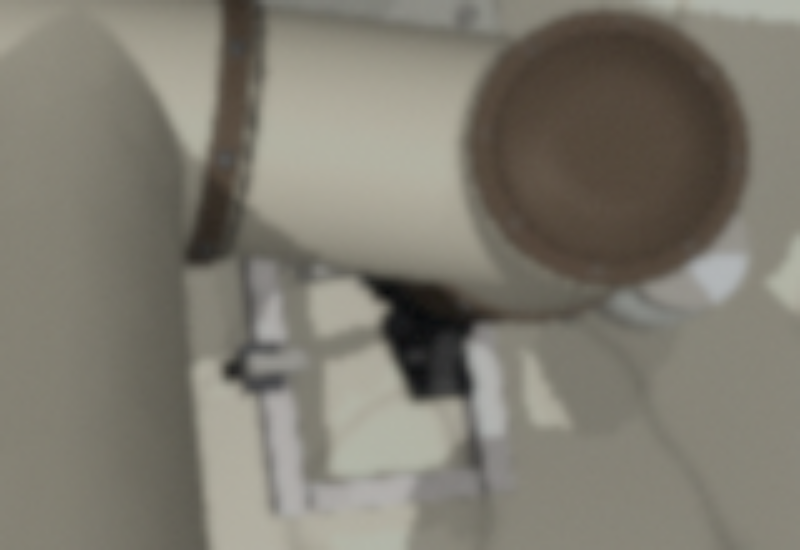

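The arm hides the lip, but the opening of 6.6 mm and 59 N of grip confirm it is held. The clip at (275,360) in the crop has not moved. Next is the pull.

```bash
python3 -m handwheel '[[0,0.006,0,0,0,0,-1],[0,0.012,0,0,0,0,-1],[0,0.018,0,0,0,0,-1],[0,0.024,0,0,0,0,-1],[0,0.030,0,0,0,0,-1],[0,0.035,0,0,0,0,-1],[0,0.039,0,0,0,0,-1],[0,0.039,0,0,0,0,-1],[0,0.039,0,0,0,0,-1]]'; python3 -c "
from h import *
s=read_state();e=np.array([np.cos(.081),np.sin(.081),0]);print((s['position']-[555.69,-241,44.8])@e)"
```

```text
clock: 5.4
position: [518.0, -244.6, 44.8]
ee_rot: [0.735, -0.678, 0.003, -0.001]
contact_force: [7.4, -2.1, -3.0]
gripper_width: 6.7
grasp_force: 58.8
-37.82321580603526
```

```bash
python3 -m handwheel '[[0,0.0015,0,0,0,0,-1],[0,0.0015,0,0,0,0,-1],[0,0.0015,0,0,0,0,-1]]'; python3 -m handwheel '[[0,0,0,0,0,0,0],[0,0,0,0,0,0,0],[0,0,0,0,0,0,0],[0,0,-0.05,0,0,0,0],[0,0,-0.11,0,0,0,0],[0,0,-0.17,0,0,0,0],[0,0,-0.18,0,0,0,0]]';python3 -m handwheel '[[-0.06,0,0,0,0,0,0],[-0.12,0,0,0,0,0,0],[-0.18,0,0,0,0,0,0],[-0.24,0,0,0,0,0,0],[-0.3,0,0,0,0,0,0],[-0.34,0,0,0,0,0,0],[-0.34,0,0,0,0,0,0],[-0.34,0,0,0,0,0,0]]'
cat > m2.py <<'E'
import sys; from h import *
n=sys.argv[1]
im,d=get_image("top"); np.savez(n+".npz",im=im,d=d); cv2.imwrite(f"pics/{n}.png",cv2.resize(im[180:290,350:510],None,fx=5,fy=5,interpolation=cv2.INTER_CUBIC))
Z=cloud("top",d)[...,2]
m=np.zeros(Z.shape,bool); w=(slice(238,262),slice(396,452)); m[w]=(Z[w]>60)&(Z[w]<90)
vv,uu=np.nonzero(m); q=onplane("top",np.c_[uu,vv],75)[:,:2]
for yaw in(.07,.081,.092):
    ex=np.array([np.cos(yaw),np.sin(yaw)]); ey=np.array([-ex[1],ex[0]]); y=q@ey; x=q@ex
    yc=y.max()
    c=x[y>yc-23]; l=x[(y<yc-31)&(y>yc-90)]
    print(yaw,len(c),len(l),"lip-clip",l.mean()-c.mean(),np.ptp(c),np.ptp(l),np.ptp(y))
E
python3 m2.py g1
```

```text
clock: 5.78
position: [516.9, -244.7, 44.8]
ee_rot: [0.735, -0.678, 0.003, -0.001]
contact_force: [9.2, -2.5, -3.5]
gripper_width: 7.6
grasp_force: 58.7
clock: 6.65
position: [515.6, -244.7, 229.7]
ee_rot: [0.735, -0.678, 0.004, -0.002]
contact_force: [-0.6, 0.8, -1.0]
gripper_width: 42.8
grasp_force: 0.0
clock: 7.65
position: [486.1, 94.4, 223.6]
ee_rot: [0.735, -0.678, -0.0, 0.001]
contact_force: [0.9, -0.7, 0.3]
gripper_width: 42.7
grasp_force: 0.0
0.07 47 119 lip-clip 0.37276317249825297 8.462906864566662 9.447050861864398 94.84050598386668
0.081 47 119 lip-clip -0.16541345665734752 8.475884281367371 9.045166555837056 94.93020647058543
0.092 47 119 lip-clip -0.703570070986359 8.487836126511183 8.642187795692337 95.00842051814357
```

View pics/g1.png

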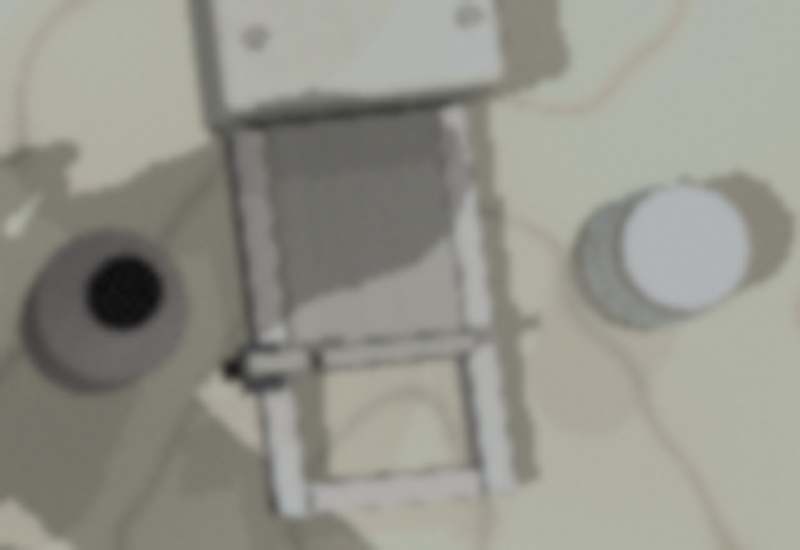

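The crop shows the lip at (320–490, 350) in line with the clip at (275,360), and the measured offset is under 0.5 mm. The flask and jar have not moved. Next is the box.

```bash
python3 -c "
from h import *
print(read_state()['joints'],go((633.6,155,180),0.15-np.pi/2),go((633.6,155,180),0.15+np.pi/2))"
```

```text
[ 5.19352133e-01  1.70267626e-01 -3.12658435e-01 -2.11643924e-04
 -1.08949184e+00 -4.40274471e-01] [-4.9200e-02 -1.5180e-01  4.3500e-02  1.6000e-03  9.0000e-04 -1.6418e+00] [-4.9200e-02 -1.5180e-01  4.3500e-02  9.0000e-04 -1.6000e-03  1.4998e+00]
```

```bash
python3 -m handwheel '[[-0.049,-0.152,0.0435,0,0,-1.642,0],[-0.049,-0.152,0.0435,0,0,-1.642,0],[-0.049,-0.152,0.0435,0,0,-1.642,0],[-0.049,-0.152,0.0435,0,0,-1.642,0],[-0.049,-0.152,0.0435,0,0,-1.642,0],[-0.049,-0.152,0.0435,0,0,-1.642,0],[-0.049,-0.152,0.0435,0,0,-1.642,0],[-0.049,-0.152,0.0435,0,0,-1.642,0],[-0.049,-0.152,0.0435,0,0,-1.642,0],[-0.049,-0.152,0.0435,0,0,-1.642,0]]'; python3 -c "
from h import *
print(go((633.6,155,69),0.15-np.pi/2))"
```

```text
clock: 8.95
position: [634.4, 154.2, 180.4]
ee_rot: [0.997, 0.074, -0.0, 0.0]
contact_force: [-0.3, -0.3, -0.1]
gripper_width: 42.4
grasp_force: 0.0
[-0.0006 -0.0009  0.1114  0.0002  0.0009 -0.0027]
```

```bash
python3 -m handwheel '[[0,-0.001,0.05,0,0,0,0],[0,-0.001,0.09,0,0,0,0],[0,-0.001,0.111,0,0,0,0],[0,-0.001,0.111,0,0,0,0],[0,-0.001,0.111,0,0,0,-1],[0,-0.001,0.111,0,0,0,-1],[0,-0.001,0.111,0,0,0,-1],[0,-0.001,0.111,0,0,0,-1],[0,-0.001,0.111,0,0,0,-1]]'
```

```text
clock: 10.07
position: [635.2, 157.2, 71.6]
ee_rot: [0.997, 0.076, 0.002, -0.0]
contact_force: [-1.0, -0.0, 5.5]
gripper_width: 8.5
grasp_force: 60.4
```

```bash
python3 -m handwheel '[[0,-0.012,0,0,0,0,-1],[0,-0.024,0,0,0,0,-1],[0,-0.036,0,0,0,0,-1],[0,-0.048,0,0,0,0,-1],[0,-0.060,0,0,0,0,-1],[0,-0.068,0,0,0,0,-1],[0,-0.072,0,0,0,0,-1],[0,-0.074,0,0,0,0,-1],[0,-0.074,0,0,0,0,-1]]'; python3 -c "
from h import *
s=read_state();print((s['position']-[635.2,157.2,71.6])@[-np.sin(.15),np.cos(.15),0],s['position'])"
```

```text
clock: 11.2
position: [624.9, 225.8, 71.6]
ee_rot: [0.997, 0.075, 0.001, 0.003]
contact_force: [4.6, -12.0, 5.0]
gripper_width: 8.6
grasp_force: 60.4
69.31996513580323 [624.91711462 225.75308722  71.62145294]
```

```bash
python3 -m handwheel '[[0,0.004,0,0,0,0,0],[0,0.004,0,0,0,0,0],[0,0.004,0,0,0,0,0],[0,0.004,-0.05,0,0,0,0],[0,0.004,-0.06,0,0,0,0],[0,0.05,-0.06,0,0,0,-1],[0,0.074,-0.06,0,0,0,-1],[0,0.074,-0.06,0,0,0,-1],[0,0.074,-0.06,0,0,0,-1]]'; python3 - <<'E'
from h import *
im,d=get_image("side"); cv2.imwrite("pics/s1.png",cv2.resize(im[150:270,250:410],None,fx=5,fy=5,interpolation=cv2.INTER_CUBIC))
print(go((635,156.5,62),0.15-np.pi/2))
E
```

```text
clock: 12.32
position: [634.1, 157.2, 129.4]
ee_rot: [0.997, 0.076, -0.0, -0.0]
contact_force: [-0.2, 0.3, -0.7]
gripper_width: 0.3
grasp_force: 0.0
[ 0.0007  0.0011  0.0675 -0.0001  0.0003  0.0018]
```

View pics/s1.png

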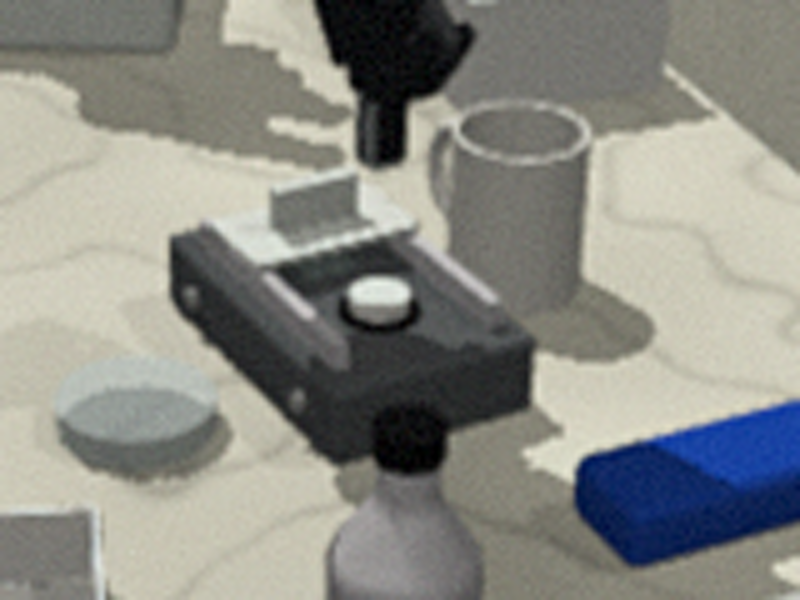

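The side crop shows the cover fully aside, the button exposed at (380,300), and the shut fingers above it at (382,160). Pressing now.

```bash
python3 -m handwheel '[[0.001,0.001,0.05,0,0,0,-1],[0.001,0.001,0.068,0,0,0,-1],[0.001,0.001,0.074,0,0,0,-1],[0.001,0.001,0.078,0,0,0,-1],[0.001,0.001,0.080,0,0,0,-1],[0.001,0.001,0.080,0,0,0,-1],[0.001,0.001,0.080,0,0,0,-1]]'
```

```text
clock: 13.25
position: [635.6, 156.3, 51.1]
ee_rot: [0.997, 0.076, 0.001, -0.0]
contact_force: [-4.5, 0.5, 6.4]
gripper_width: -0.1
grasp_force: 3.2
```

```bash
python3 -m handwheel '[[0,0,0.0015,0,0,0,-1],[0,0,0.003,0,0,0,-1],[0,0,0.003,0,0,0,-1],[0,0,0.003,0,0,0,-1]]'
```

```text
clock: 13.75
position: [635.6, 156.3, 50.9]
ee_rot: [0.997, 0.076, 0.001, -0.0]
contact_force: [-8.8, 1.0, 18.1]
gripper_width: -0.2
grasp_force: 8.9
```

```bash
python3 -m handwheel '[[0,0,-0.02,0,0,0,-1],[0,0,-0.08,0,0,0,-1],[0,0,-0.08,0,0,0,0],[0,-0.06,-0.08,0,0,0,0],[0,-0.07,-0.08,0,0,0,0],[0,-0.07,-0.08,0,0,0,0],[0,-0.07,-0.08,0,0,0,0]]'; python3 -c "
from h import *
print(go((624.9,225.8,71),0.15-np.pi/2))"
```

```text
clock: 14.62
position: [624.9, 224.3, 126.4]
ee_rot: [0.997, 0.075, -0.0, 0.0]
contact_force: [-0.2, -0.1, 0.2]
gripper_width: 42.5
grasp_force: 0.0
[ 0.0002 -0.0015  0.0554  0.0003  0.0004  0.0004]
```

```bash
python3 -m handwheel '[[0,-0.0015,0.03,0,0,0,0],[0,-0.0015,0.055,0,0,0,0],[0,-0.0015,0.055,0,0,0,0],[0,-0.0015,0.055,0,0,0,-1],[0,-0.0015,0.055,0,0,0,-1],[0,-0.0015,0.055,0,0,0,-1],[0,-0.0015,0.055,0,0,0,-1]]'; python3 -m handwheel '[[0,0.012,0,0,0,0,-1],[0,0.024,0,0,0,0,-1],[0,0.036,0,0,0,0,-1],[0,0.048,0,0,0,0,-1],[0,0.060,0,0,0,0,-1],[0,0.068,0,0,0,0,-1],[0,0.072,0,0,0,0,-1],[0,0.0745,0,0,0,0,-1],[0,0.0745,0,0,0,0,-1],[0,0.0745,0,0,0,0,-1]]'
```

```text
clock: 15.5
position: [625.7, 225.8, 73.6]
ee_rot: [0.997, 0.075, 0.001, 0.0]
contact_force: [1.7, -5.3, 2.2]
gripper_width: 8.6
grasp_force: 60.3
clock: 16.75
position: [636.0, 156.3, 73.6]
ee_rot: [0.997, 0.076, 0.002, -0.002]
contact_force: [-4.2, 7.6, 5.8]
gripper_width: 8.6
grasp_force: 60.6
```

```bash
python3 -m handwheel '[[0,0.003,0,0,0,0,-1],[0,0.003,0,0,0,0,-1],[0,0.003,0,0,0,0,-1]]'; python3 -m handwheel '[[0,0,0,0,0,0,0],[0,0,0,0,0,0,0],[0,0,0,0,0,0,0],[0,0,-0.05,0,0,0,0],[0,0,-0.11,0,0,0,0],[0,0,-0.15,0,0,0,0],[0,0,-0.15,0,0,0,0]]'; python3 -m handwheel '[[-0.06,0,0,0,0,0,0],[-0.12,0,0,0,0,0,0],[-0.18,0,0,0,0,0,0],[-0.22,0,0,0,0,0,0],[-0.22,0,0,0,0,0,0],[-0.22,0,0,0,0,0,0]]'; python3 m2.py g2; python3 - <<'E'
from h import *
im=np.load("g2.npz")["im"]; cv2.imwrite("pics/end.png",im)
b,_=get_image("side"); cv2.imwrite("pics/end2.png",b)
E
```

```text
clock: 17.12
position: [636.1, 156.1, 73.6]
ee_rot: [0.997, 0.076, 0.002, -0.004]
contact_force: [-7.1, 14.9, 6.9]
gripper_width: 8.5
grasp_force: 60.8
clock: 18.0
position: [638.2, 150.0, 226.5]
ee_rot: [0.997, 0.075, 0.004, -0.001]
contact_force: [0.4, -0.3, 0.3]
gripper_width: 42.7
grasp_force: 0.0
clock: 18.75
position: [419.2, 116.9, 221.6]
ee_rot: [0.997, 0.075, 0.0, 0.0]
contact_force: [0.7, -0.3, -0.4]
gripper_width: 43.0
grasp_force: 0.0
0.07 46 120 lip-clip 0.22866571331053365 8.287482047274466 9.447050861864398 94.63216367171637
0.081 46 119 lip-clip -0.2758071520523231 8.277718500554897 9.045166555837056 94.69909645446484
0.092 46 119 lip-clip -0.8141586135219541 8.266953359996137 8.642187795692337 94.7545707620827
```

View pics/end.png

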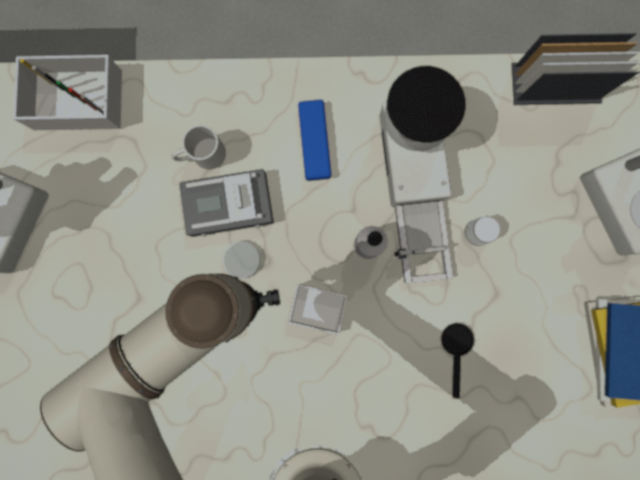

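View pics/end2.png

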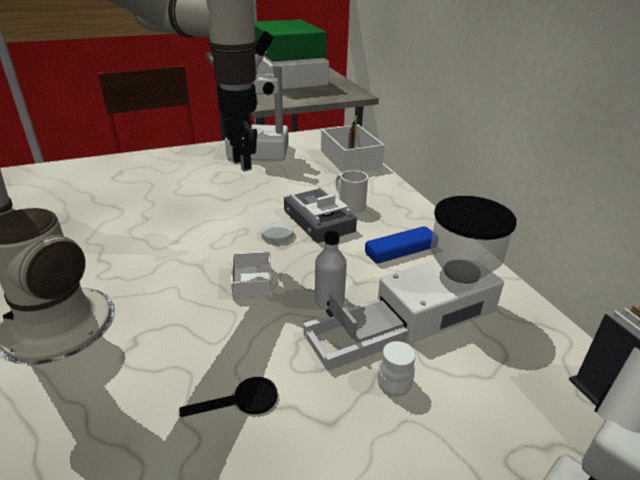

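Both views show the cover home with its rib at (242,195), the lip level with the clip at (405,252), and all the loose items where they stood. The arm is clear of everything.

```bash
python3 -c "
from bench import job_done; print(job_done())"
```

```text
the job is handed in; nothing more can be done
None
```

The job is handed in: the gate lip measures level with the clip to within about 0.5 mm, the button was pressed to its stop, the cover is back home, the other objects look undisturbed, and the clock was at about 19 s of the 69 s allowed.

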